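Load, close and start the bench power station

ROBOT

A 6-joint arm with a two-finger parallel gripper is mounted at the origin on the work surface. World frame = base frame: x ahead of the robot, y to its left, z up, the work surface at z = 0. Lengths are in m, angles in rad, forces in N, time in s.
With the tool pointing down it reaches from about 0.25 to 0.775 m from the base axis. Payload 4 kg.
Tool frame: the origin (TCP) lies between the finger pads; the fingertips stand 14 mm ahead of it and the grasp point (between the pads) lies 5 mm behind it (nose_length is the distance from the TCP to the fingertips, in m); z points along the fingers, y is the line along which they close (so a half turn about z gives the same grasp; the last joint's range is limited). The gripper opens to 94 mm and grips with 3 to 60 N. Pads are 16 mm wide; open, the fingers measure 119 mm over their backs; the gripper's body (75 mm by 177 mm) begins 78 mm behind the grasp point.
Start: joints at [-1.444, 0.087, 1.371, -0, 1.684, -0.103], TCP at [0.125, -0.536, 0.22] pointing down, gripper open.
Joint ranges: [-3.1, 3.1], [-0.76, 2.03], [0.27, 2.55], [-1.08, 4.22], [0.17, 2.65], [-2.57, 2.57]. Speed limits (rad/s): [2.79, 2.79, 3.14, 3.14, 3.14, 3.14].

INTERFACE

Orientations are given as [roll, pitch, yaw] about the fixed x, y, z axes, in that order (R = Rz(yaw) Ry(pitch) Rx(roll)).
In Python, from bench import * gives the robot as it stands.
- The arm moves only by the tool move_arm, never from a script. Its argument "steps" is one flat list of numbers, 7 for each row, row after row: the turn, a rotation vector about the world's x, y, z in rad, then the shift along the world's x, y, z in m, then the opening, from 0 (shut) to 1 (fully open). A call has 1 to 12 rows; each row is the pose to reach, as a shift and turn from the pose commanded when the call began; what a row does not reach only later rows make up. A row lasts 1/10 s, in which the tool goes at most 50 mm and 8.59 degrees, less where a joint would pass 70% of its speed; a pose out of reach is approached as far as the arm can. A call with a gripper value outside its range is refused whole. The fingers move at their own pace and stop on an object; the grip force is fixed at half the most. Time passes only in rows, so rows that repeat a pose let the fingers close. It gives the time, the measured TCP pose, the force, the opening and the grip force at its end, in the units of the state.
- get_obs(): the state, without advancing time (a new reading comes with each control period).
- snapshot(name): name is "scene" or "side" or "wrist"; returns (picture, depth): 400x640x3 uint8, red, green, blue; 400x640 float32, m along the optical axis (not along the pixel's ray), 0 where there is no reading.
- camera_model(name): a dict with "fx", "fy", "cx", "cy" (pixels), "rvec" (rotation vector, rad) and "tvec" (3), from world to camera coordinates, as OpenCV has them. Camera axes: x right, y down, z forward; pixel columns grow to the right and rows downward; lengths in m; the calibration is good to about 2 mm. A picture is of the moment at which its call begins: read the wrist's pose just before it. camera_model takes no time and is no camera call; for the wrist camera it gives the pose at the moment of the call.
- close_job(): hands the job in; it is judged then, once.
Trained networks look in the newest picture that a camera, given by its name, has taken for a name from the list of things; names that differ only in an ending like _2 or _b are one class to them, and where a whole thing is asked for, a point or a joint stands for the part that bears it (a point fixed in the world has none). Each returns a list of dicts, best first, with "score" (0 to 1); they miss things now and then, are a little off and sometimes report something else, mostly with a low value. They report only what shows in the picture. A call takes as long as a camera call. They do not tell look-alikes from the thing itself.
- silhouettes(camera, target): "pixels" (400x640 bool, what is visible of it) and "uv" ([column, row] in pixels, amid what is visible of it).
- spot_point(camera, target): "uv" ([column, row] in pixels: a listed point, or the origin of a listed thing).
The state is a dict: "time": time; "joint_positions": joint angles; "qvel": joint speeds; "joint_torque": joint torques, N m; "tool_pos": TCP position; "ee_rot": TCP orientation; "wrist_force": force on the tool from outside, world axes, zero at the start; "wrist_torque": the same for the moment, N m; "width": finger opening in m; "finger_force": force on a finger pad.
Only numpy, scipy, OpenCV 4.12 (cv2) and the standard library are available. Lean on these libraries where they do the work, as an engineer would, in place of code of your own. Each camera call takes 0.05 s, during which the arm holds its last target. There are 200 camera calls.

TASK

Stand every battery module from the mat fully down in its own slot in the power station's bay, then put the hatch in: it is longer than the frame opening, so tilt it, pass one end under a lip, lower the other and settle it flat on the ledges, centred so that both ends are held under the lips. With the hatch in, start the station by pressing the blue key, then the yellow, then the green, one at a time and each fully, and do not press any key before that. Leave the spool, the screw jar and the tape measure where they are.

Things in the scene. Friction and masses are not known exactly. Their poses are not given: they have to be found in the camera images.
- station: bench power station, fixed, a yellow and black box 240 mm (its x) by 264 mm (its y), flat deck 117 mm high; origin: centre of its underside; x away from the robot, y along the bay, z up. An open bay is let into the deck, centred at x = -40 mm, y = 0; frame opening 110 mm (x, plain walls) by 196 mm (y). Bay floor 12 mm high, with four slots, dividers 25 mm tall; keys on the deck behind
- seat (a point): bay centre at ledge height, 92 mm; axes as the station. The hatch origin comes here when flat and centred. From here along y: ledges from +-78.5 to the pockets' end walls at +-124 mm; above them at each end an aluminium lip 5 mm thick with its inner edge at +-98 mm, its underside 20 mm above the ledges and its top level with the deck
- hatch: loose aluminium hatch panel, 102 mm (its x) by 210 mm (its y) by 6 mm, 0.4 kg; origin: centre of its underside, z to the handle side; the same turned half round. Red bar handle over the centre: bar along x, 84 mm long, 14 mm thick (y), 48 to 68 mm above the underside, on two legs at x = +-36 mm, open under the bar. Starts flat on the bench, handle up
- key_blue (a joint): blue spring key, 28 mm across, on the station's deck behind the bay: 0 up, 0.006 m fully down (about 5 N); it counts as pressed beyond 0.004 and springs back. The three keys' places are swapped from start to start
- key_yellow (a joint): yellow spring key, like the blue one
- key_green (a joint): green spring key, like the blue one
- spool: copper-coloured wire spool, 80 mm across, 60 mm tall, standing; bystander; origin centre of its underside
- screw_jar: clear screw jar with blue cap, 64 mm across, 85 mm tall; bystander; origin centre of its underside
- tape: yellow and black tape measure, 70 x 42 x 62 mm; bystander; origin centre of its underside
- key_blue_top (a point): centre of the blue key's upper face; it is pressed straight down
- key_yellow_top (a point): centre of the yellow key's upper face; it is pressed straight down
- key_green_top (a point): centre of the green key's upper face; it is pressed straight down
- module1: loose black and yellow battery module, 0.25 kg, perhaps absent: body 60 mm (its x) by 32 mm (its y) by 40 mm high with a red grip rib on top, 16 mm (x) by 26 mm (y), from 40 to 74 mm high; origin: centre of its underside, z up; the same when turned half round. Starts standing on the green mat
- slot1 (a point): centre of the floor of a module slot in the bay (floor 12 mm high): 68 mm along the station's x by 37 mm along its y; slots 40 mm apart; a module's long side goes along x, any module in any slot
- module2: loose black and yellow battery module, 0.25 kg, perhaps absent: body 60 mm (its x) by 32 mm (its y) by 40 mm high with a red grip rib on top, 16 mm (x) by 26 mm (y), from 40 to 74 mm high; origin: centre of its underside, z up; the same when turned half round. Starts standing on the green mat
- slot2 (a point): centre of the floor of a module slot in the bay (floor 12 mm high): 68 mm along the station's x by 37 mm along its y; slots 40 mm apart; a module's long side goes along x, any module in any slot
- module3: loose black and yellow battery module, 0.25 kg, perhaps absent: body 60 mm (its x) by 32 mm (its y) by 40 mm high with a red grip rib on top, 16 mm (x) by 26 mm (y), from 40 to 74 mm high; origin: centre of its underside, z up; the same when turned half round. Starts standing on the green mat
- slot3 (a point): centre of the floor of a module slot in the bay (floor 12 mm high): 68 mm along the station's x by 37 mm along its y; slots 40 mm apart; a module's long side goes along x, any module in any slot
- module4: loose black and yellow battery module, 0.25 kg, perhaps absent: body 60 mm (its x) by 32 mm (its y) by 40 mm high with a red grip rib on top, 16 mm (x) by 26 mm (y), from 40 to 74 mm high; origin: centre of its underside, z up; the same when turned half round. Starts standing on the green mat
- slot4 (a point): centre of the floor of a module slot in the bay (floor 12 mm high): 68 mm along the station's x by 37 mm along its y; slots 40 mm apart; a module's long side goes along x, any module in any slot
Not all that is in view belongs to the job. Several things have the shape of the hatch; the one meant has the colours described above.

How it is judged:
By the outcome, as a careful person would: the job done as asked, in the order asked, and still so for the second after the job is handed in, with the robot touching nothing.
Of module1, module2, module3, module4 only 2 to 4 are there at a start; the rules pass over those that are not, and their reading is None.
At some moment in a run one of module1, module2, module3, module4, hatch may be knocked a few centimetres aside while the robot is not near it.
It also fails if it takes over 210 s, if anything falls off the work surface, if the arm or the gripper's body presses on something with over 40 N, if the wrist force passes 120 N, or if a joint passes its speed limit or range.

## Working session

There is one attempt and no reset: what is moved stays moved. The work goes in short steps, Python scripts to look and compute and a tool call to move; the robot and the scene stay as the last step left them, time stands still between calls to the robot, and variables do not carry over. Pictures are saved under pics/ and viewed, at most 17 in all, crops included, and the job is handed in when it is done.

Besides the shell and the picture viewer there is one more tool, called as name(argument=value, ...) on one line, values as JSON. move_arm: Moves the arm, as the interface text tells. Its arguments: {"type":"object","properties":{"steps":{"type":"array"}},"required":["steps"]}

```bash
ls; mkdir -p pics; cat > h.py <<'E'
import numpy as np, cv2
from bench import *
np.set_printoptions(precision=4,suppress=True)
def cam(n):
    m=camera_model(n); R=cv2.Rodrigues(np.array(m["rvec"],float))[0]; return m,R,np.array(m["tvec"],float)
def cloud(n,d):
    m,R,t=cam(n); v,u=np.mgrid[0:400,0:640]
    P=np.stack([(u-m["cx"])/m["fx"]*d,(v-m["cy"])/m["fy"]*d,d],-1)
    return (P-t)@R
def onplane(n,uv,z):
    m,R,t=cam(n); r=np.array([(uv[0]-m["cx"])/m["fx"],(uv[1]-m["cy"])/m["fy"],1])@R
    c=-R.T@t; return c+r*(z-c[2])/r[2]
def save(n,img): cv2.imwrite(f"pics/{n}.png",img[:,:,::-1])
E
python3 - <<'E'
from h import *
for n in("scene","side"):
    p,d=snapshot(n); save(n+"0",p); np.savez(n+"0.npz",p=p,d=d,P=cloud(n,d))
    for t in["module1","hatch","station","key_blue","spool"]:
        for s in silhouettes(n,t):
            Q=cloud(n,d)[s["pixels"]&(d>0)]
            print(n,t,round(s["score"],2),np.array(s["uv"]),np.median(Q,0),Q.max(0)[2])
E
```

```text
pics
scene module1 0.82 [452.8 266. ] [0.5871 0.3616 0.041 ] 0.07761821058549773
scene module1 0.73 [457.5 239.4] [0.4785 0.3818 0.0421] 0.07889611151750213
scene hatch 0.89 [228.3 227.2] [ 0.5205 -0.3218  0.0074] 0.07274088383891368
scene hatch 0.69 [212.1 187.6] [ 0.3053 -0.4732  0.0074] 0.07248216801329399
scene station 0.72 [316.9 245.8] [ 0.6795 -0.0026  0.0961] 0.1385224345142799
scene station 0.39 [310.8 234. ] [ 0.6702 -0.005   0.1393] 0.14402991870862272
scene key_blue 0.7 [314.5 247.3] [ 0.6781 -0.0032  0.0963] 0.14263309930866552
scene spool 0.69 [409.5 288.3] [0.7162 0.2628 0.0596] 0.06566688142458088
side hatch 0.65 [347.6 345.7] [ 0.2955 -0.4954  0.0057] 0.0714351284962116
side hatch 0.63 [388.  273.6] [ 0.5074 -0.3365  0.0056] 0.07342793704472064
side station 0.98 [342.1 199.4] [ 0.5683 -0.0859  0.0885] 0.5356556260867932
side key_blue 0.27 [386.9 272.1] [ 0.5071 -0.3371  0.0055] 0.07342793704472064
side spool 0.71 [328.2 154. ] [0.6896 0.2591 0.0577] 0.06624460029228244
```

View pics/scene0.png

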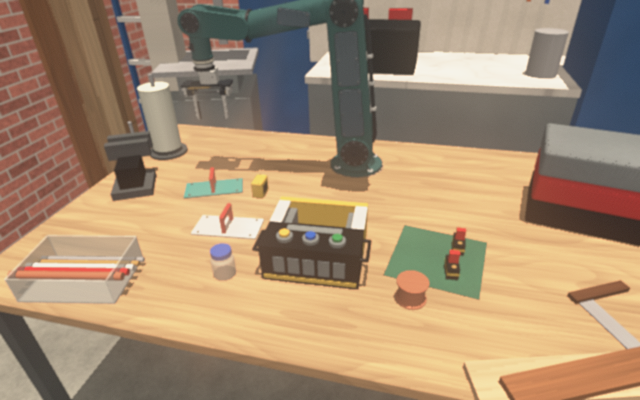

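View pics/side0.png

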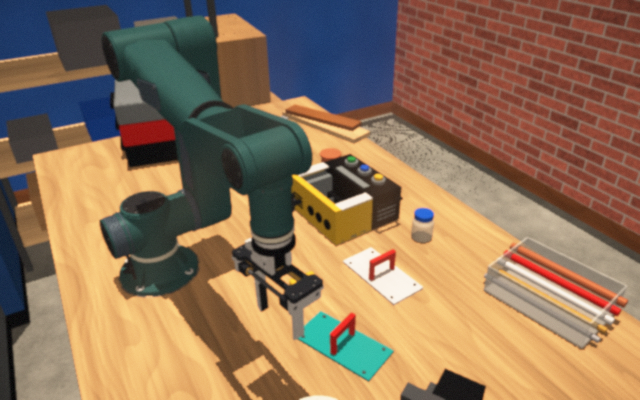

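The scene shows two modules on the mat at (460,240) and (453,264), and the station at (315,245) with keys yellow, blue, green from left to right. There are two hatch-shaped things: a teal panel at (212,187) and a white/silver one at (228,227). The silver one fits "aluminium hatch, red handle". I'll confirm in a crop and measure.

```bash
python3 - <<'E'
from h import *
z=np.load("scene0.npz");p=z["p"]
save("crop_h",cv2.resize(p[160:250,170:280],None,fx=6,fy=6,interpolation=cv2.INTER_CUBIC))
z2=np.load("side0.npz")
for n in("scene","side"):
    P=np.load(n+"0.npz")["P"]; im=np.load(n+"0.npz")["p"].astype(int)
    def rect(mask,l):
        Q=P[mask]
        if len(Q)<10: print(n,l,"few");return
        r=cv2.minAreaRect(Q[:,:2].astype(np.float32)*1000); print(n,l,len(Q),np.array(r[0]),np.array(r[1]),r[2],"zmed",np.median(Q[:,2]),"mean",Q.mean(0))
    X,Y,Z=P[...,0],P[...,1],P[...,2]
    reg=lambda x0,x1,y0,y1,z0,z1:(X>x0)&(X<x1)&(Y>y0)&(Y<y1)&(Z>z0)&(Z<z1)
    rect(reg(.4,.65,-.45,-.2,.003,.012),"hatch plate")
    rect(reg(.4,.65,-.45,-.2,.058,.08),"hatch bar")
    rect(reg(.4,.9,-.2,.2,.108,.125),"deck")
    for y,xx in((.36,.587),(.38,.478)):
        rect(reg(xx-.045,xx+.045,y-.06,y+.06,.062,.085),"rib")
        rect(reg(xx-.045,xx+.045,y-.06,y+.06,.033,.048),"body top")
    red=(im[...,0]>120)&(im[...,1]<70)
    for t in["key_blue_top","key_yellow_top","key_green_top","seat","slot1","slot4","hatch","module1"]:
        s=spot_point(n,t)
        zz={"k":.125,"s":.012,"h":0,"m":0}[t[0]]
        if t=="seat":zz=.092
        print(n,t,[(round(a["score"],2),np.array(a["uv"]),onplane(n,a["uv"],zz)[:2]) for a in s])
E
```

```text
scene hatch plate 1399 [ 525.6553 -328.1382] [241.6315 247.8943] 89.34521484375 zmed 0.006715330673917692 mean [ 0.5206 -0.3243  0.0066]
scene hatch bar 100 [ 513.4135 -326.2554] [88.0477 14.3971] 6.8432416915893555 zmed 0.06860728277793449 mean [ 0.5188 -0.3244  0.0672]
scene deck 3449 [584.6129 -11.8742] [248.3058 265.046 ] 3.7834842205047607 zmed 0.1183740142081607 mean [ 0.6131 -0.0057  0.1179]
scene rib 82 [577.3868 362.7795] [18.1686 25.4403] 2.9831771850585938 zmed 0.07387164882056034 mean [0.5801 0.3624 0.0718]
scene body top 145 [579.6588 363.1581] [59.4944 32.4974] 4.903515815734863 zmed 0.041456262931391694 mean [0.5913 0.3621 0.0407]
scene rib 70 [470.7376 381.7917] [20.0569 25.9314] 7.553248405456543 zmed 0.0736912933935231 mean [0.4734 0.3824 0.0718]
scene body top 117 [470.1891 382.978 ] [65.033 32.008] 0.6026899814605713 zmed 0.04141573826389554 mean [0.4838 0.3807 0.0405]
scene key_blue_top [(0.58, array([311. , 230.2]), array([ 0.6294, -0.0132]))]
scene key_yellow_top [(0.57, array([285.5, 230.3]), array([ 0.6444, -0.0798]))]
scene key_green_top [(0.63, array([337.8
[... 1075 characters left out ...]
_green_top [(0.63, array([350.8, 156.2]), array([0.6764, 0.093 ])), (0.37, array([332.2, 214.4]), array([ 0.4515, -0.1705]))]
side seat [(0.79, array([331.3, 190.5]), array([ 0.5395, -0.0142]))]
side slot1 [(0.8, array([331.1, 213. ]), array([ 0.5363, -0.0175])), (0.58, array([326.8, 210.6]), array([0.5314, 0.0011])), (0.57, array([319.6, 203.9]), array([0.5308, 0.0468]))]
side slot4 [(0.8, array([331.1, 213. ]), array([ 0.5363, -0.0175])), (0.58, array([326.8, 210.6]), array([0.5314, 0.0011])), (0.57, array([319.6, 203.9]), array([0.5308, 0.0468]))]
side hatch [(0.88, array([342.4, 346.6]), array([ 0.292 , -0.4884])), (0.72, array([380.8, 274.6]), array([ 0.5108, -0.327 ]))]
side module1 []
```

View pics/crop_h.png

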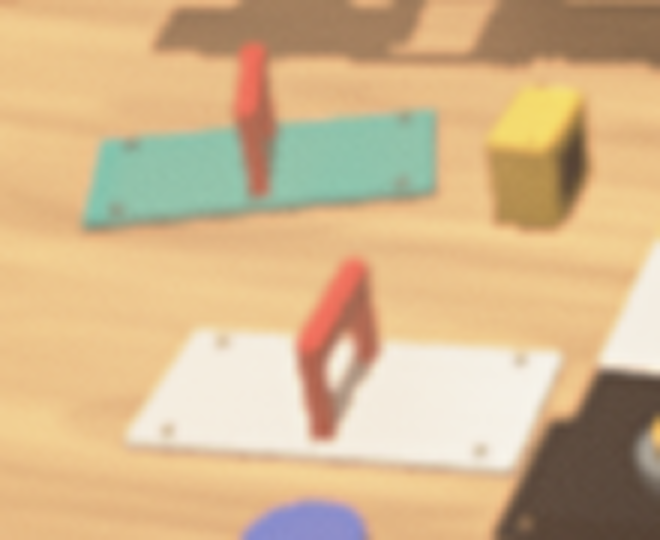

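The crop confirms it: the lower panel, scene (228,227), is the bare white/silver aluminium one with the red bar; the other is teal. Next I'll go over the station to take a wrist view.

```bash
python3 - <<'E'
from h import *
o=get_obs(); print(o["tool_pos"],o["ee_rot"],o["width"],o["joint_positions"],o["time"])
m,R,t=cam("wrist"); print(m["fx"],m["cx"],m["cy"],"cam pos",-R.T@t,"axes rows",R)
E
```

```text
[ 0.1253 -0.5356  0.2195] [ 3.1415 -0.      0.2298] 0.09384513650190907 [-1.4441  0.0872  1.3707  0.      1.6836 -0.1031] 1.4
348.77856697193073 321.6753464304309 208.72447015129111 cam pos [ 0.2034 -0.5177  0.3846] axes rows [[ 0.2282 -0.9736 -0.0005]
 [-0.9365 -0.2196  0.2735]
 [-0.2664 -0.062  -0.9619]]
```

move_arm(steps=[0,0,0,0.03,0.04,0.03,1,0,0,0,0.055,0.08,0.06,1,0,0,0,0.08,0.12,0.09,1,0,0,0,0.105,0.16,0.12,1,0,0,0,0.13,0.2,0.15,1,0,0,0,0.155,0.24,0.18,1,0,0,0,0.18,0.28,0.18,1,0,0,0,0.21,0.32,0.18,1,0,0,0,0.24,0.36,0.18,1,0,0,0,0.27,0.4,0.18,1,0,0,0,0.3,0.44,0.18,1,0,0,0,0.32,0.48,0.18,1])

```text
time: 2.6
tool_pos: [0.4333, -0.0754, 0.3995]
ee_rot: [3.141, -0.001, 0.23]
wrist_force: [1.0, -0.8, -0.1]
width: 0.094
finger_force: 0.0
```

```bash
python3 - <<'E'
from h import *
p,d=snapshot("wrist"); save("w1",p); P=cloud("wrist",d); np.savez("w1.npz",p=p,d=d,P=P)
X,Y,Z=P[...,0],P[...,1],P[...,2]
m=(Z>.111)&(Z<.121)&(X>.4)&(X<.8)&(abs(Y)<.2); m=cv2.morphologyEx(m.astype(np.uint8),cv2.MORPH_OPEN,np.ones((5,5)))>0
r=cv2.minAreaRect(P[m][:,:2].astype(np.float32)*1000); print(m.sum(),r,np.median(P[m],0))
for t in["key_blue_top","key_yellow_top","key_green_top","seat","slot1"]:
    s=spot_point("wrist",t); z={"k":.125,"s":.012}[t[0]]
    if t=="seat":z=.092
    print(t,[(round(a["score"],2),np.array(a["uv"]),onplane("wrist",a["uv"],z),P[int(a["uv"][1]),int(a["uv"][0])]) for a in s])
E
```

```text
15595 ((557.3943481445312, -3.5175323486328125), (180.85415649414062, 265.3714294433594), 4.451406002044678) [ 0.575  -0.0278  0.1167]
key_blue_top [(0.36, array([337.9,  90.2]), array([ 0.5382, -0.0664,  0.125 ]), array([ 0.5473, -0.0633,  0.011 ]))]
key_yellow_top []
key_green_top []
seat [(0.84, array([294.7,  81.5]), array([ 0.5359, -0.018 ,  0.092 ]), array([0.5443, 0.0022, 0.0114]))]
slot1 [(0.86, array([288.5,  80.6]), array([ 0.5393, -0.0026,  0.012 ]), array([0.5434, 0.011 , 0.0132])), (0.85, array([257.4,  82.5]), array([0.5262, 0.0421, 0.012 ]), array([0.5297, 0.0556, 0.0116])), (0.8, array([338.8,  90.4]), array([ 0.5429, -0.079 ,  0.012 ]), array([ 0.5476, -0.0648,  0.0116])), (0.6, array([313.9,  88.3]), array([ 0.5373, -0.0419,  0.012 ]), array([ 0.5414, -0.0277,  0.012 ]))]
```

View pics/w1.png

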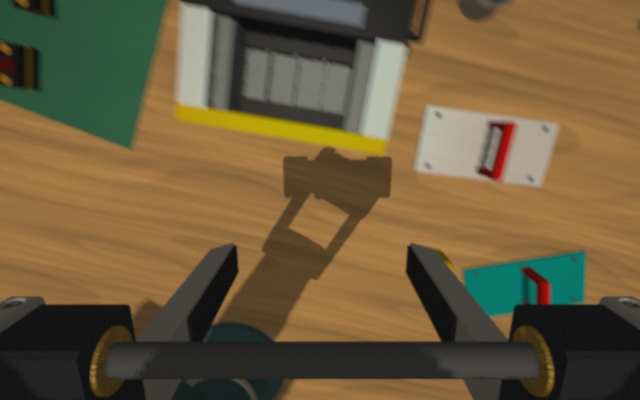

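The wrist view shows the station at (290,70), the silver hatch at (487,146), the teal one at (525,283), and the modules at (20,65) and (30,5). The arm was still settling, so I'll re-view after turning to the placing yaw.

move_arm(steps=[0,0,0.14,0.01,0.01,0,1,0,0,0.28,0.02,0.02,0,1,0,0,0.42,0.03,0.03,0,1,0,0,0.56,0.04,0.04,0,1,0,0,0.7,0.05,0.05,0,1,0,0,0.84,0.06,0.06,0,1,0,0,0.98,0.07,0.07,0,1,0,0,1.12,0.08,0.08,0,1,0,0,1.26,0.09,0.09,0,1,0,0,1.41,0.105,0.1,0,1,0,0,1.41,0.105,0.1,0,1,0,0,1.41,0.105,0.1,0,1])

```text
time: 4.1
tool_pos: [0.5371, 0.021, 0.3993]
ee_rot: [-3.141, 0.0, 1.634]
wrist_force: [-0.1, -0.1, -0.8]
width: 0.0938
finger_force: 0.0
```

```bash
cat >> h.py <<'E'
def snap(f,n="wrist"):
    m,R,t=cam(n); p,d=snapshot(n); m2,R2,t2=cam(n)
    v,u=np.mgrid[0:400,0:640]
    Q=np.stack([(u-m["cx"])/m["fx"]*d,(v-m["cy"])/m["fy"]*d,d],-1)
    P=(Q-t)@R; save(f,p); np.savez(f+".npz",p=p,d=d,P=P)
    print("cam drift",np.linalg.norm(R2.T@t2-R.T@t)); return p,d,P
def rect(P,m,l):
    m=cv2.morphologyEx(m.astype(np.uint8),cv2.MORPH_OPEN,np.ones((3,3)))>0
    if m.sum()<10: print(l,"few");return
    r=cv2.minAreaRect(P[m][:,:2].astype(np.float32)*1000); print(l,m.sum(),np.array(r[0]),np.array(r[1]),round(r[2],2),"z",np.median(P[m][:,2]))
E
python3 - <<'E'
from h import *
o=get_obs(); print(o["tool_pos"],o["ee_rot"],o["joint_positions"],o["time"])
p,d,P=snap("w2")
X,Y,Z=P[...,0],P[...,1],P[...,2]
rect(P,(Z>.111)&(Z<.121)&(X>.4)&(X<.8)&(abs(Y)<.2),"deck")
rect(P,(Z>.121)&(Z<.135)&(X>.4)&(X<.8)&(abs(Y)<.2),"keys")
for t in["key_blue_top","key_yellow_top","key_green_top","seat","slot1"]:
    s=spot_point("wrist",t); z={"k":.125,"s":.012}[t[0]]
    if t=="seat":z=.092
    print(t,[(round(a["score"],2),np.array(a["uv"]),onplane("wrist",a["uv"],z)[:2],P[int(a["uv"][1]),int(a["uv"][0])]) for a in s])
E
```

```text
[0.5371 0.021  0.3993] [-3.1409  0.0004  1.6341] [-0.0662  0.097   1.004  -0.0005  2.0412 -0.1297] 4.1
cam drift 0.0004706539881468141
deck 20030 [584.6281 -11.8747] [240.698  264.8598] 3.7 z 0.11687452764088067
keys 1435 [663.2529  -2.5915] [ 42.8524 176.2316] 3.63 z 0.12861898038308597
key_blue_top [(0.75, array([421.3, 202.7]), array([ 0.6696, -0.0076]), array([ 0.6645, -0.0037,  0.1389]))]
key_yellow_top [(0.56, array([420., 254.]), array([ 0.6784, -0.0792]), array([0.5865, 0.0334, 0.4012]))]
key_green_top [(0.86, array([428.5, 146.4]), array([0.6683, 0.0659]), array([0.6632, 0.0662, 0.1383]))]
seat [(0.56, array([322.4, 196.8]), array([ 0.5412, -0.0155]), array([ 0.5415, -0.0352,  0.0113]))]
slot1 [(0.96, array([319.3, 146.7]), array([0.5325, 0.0454]), array([0.5316, 0.0452, 0.0124])), (0.73, array([324.1, 170.1]), array([0.5426, 0.009 ]), array([0.5419, 0.0078, 0.012 ])), (0.65, array([321.8, 200. ]), array([ 0.5423, -0.0405]), array([ 0.5403, -0.0421,  0.0109])), (0.64, array([320.5, 217.8]), array([ 0.5422, -0.0711]), array([ 0.5404, -0.0714,  0.0107]))]
```

View pics/w2.png

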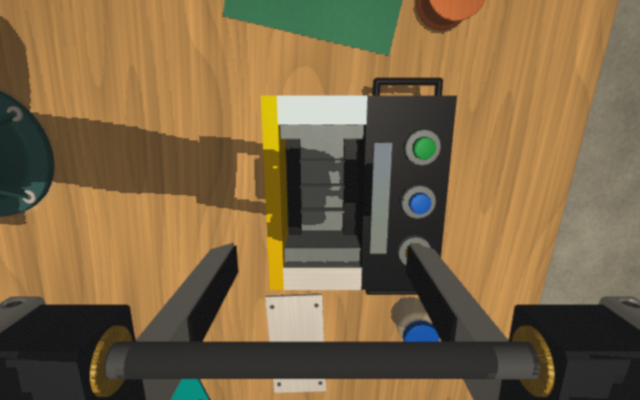

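The station is centred at (0.5846, -0.0119) with yaw 3.7°. Keys run green (425,147), blue (420,203), yellow partly hidden (412,252). On to the modules.

move_arm(steps=[0,0,0,0,0.04,0,1,0,0,0,0,0.085,0,1,0,0,0,0,0.13,0,1,0,0,0,0,0.175,-0.01,1,0,0,0,0,0.22,-0.03,1,0,0,0,0,0.265,-0.05,1,0,0,0,0,0.31,-0.07,1,0,0,0,0,0.35,-0.09,1,0,0,0,0,0.38,-0.1,1,0,0,0,0,0.38,-0.1,1,0,0,0,0,0.38,-0.1,1])

```text
time: 5.5
tool_pos: [0.5371, 0.4028, 0.2989]
ee_rot: [-3.141, 0.001, 1.64]
wrist_force: [-0.8, 0.2, 0.6]
width: 0.0942
finger_force: 0.0
```

```bash
cat > mods.py <<'E'
from h import *
o=get_obs(); print(o["tool_pos"],o["ee_rot"],o["time"])
p,d,P=snap("w3")
X,Y,Z=P[...,0],P[...,1],P[...,2]
reg=lambda x,y,z0,z1:(abs(X-x)<.055)&(abs(Y-y)<.055)&(Z>z0)&(Z<z1)
for x,y in((.5797,.363),(.4705,.3825)):
    rect(P,reg(x,y,.066,.085),"rib"); rect(P,reg(x,y,.034,.046),"top"); rect(P,reg(x,y,.015,.046),"body")
E
python3 mods.py
```

```text
[0.5371 0.4028 0.2989] [-3.1408  0.0013  1.6403] 5.5
cam drift 0.001622395680118891
rib 304 [575.3242 363.5134] [15.4429 25.4713] 5.32 z 0.0734159244520163
top 887 [575.6685 363.5867] [60.0379 31.992 ] 5.87 z 0.03977150832805436
body 1050 [575.603  363.6771] [60.1687 32.2057] 5.83 z 0.03954866898683954
rib 326 [468.3576 383.3343] [16.1998 26.2572] 0.46 z 0.07347627632583778
top 869 [468.6352 383.3897] [59.3589 31.9013] 0.29 z 0.0397130106777729
body 1034 [468.5872 383.4121] [59.9907 32.2814] 0.75 z 0.03946484206311309
```

View pics/w3.png

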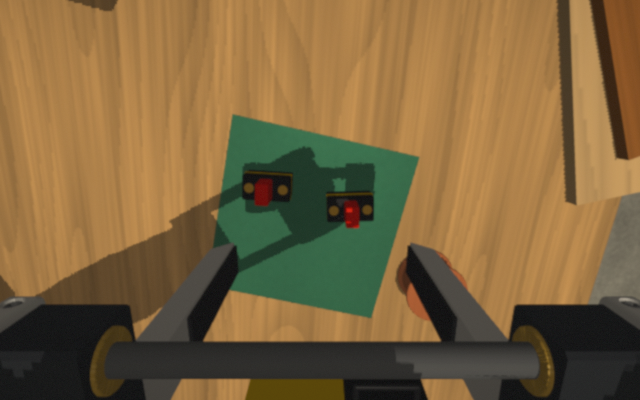

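The modules are cleanly seen at (350,208) → A (0.5755, 0.3636), 5.85°, and (267,187) → B (0.4685, 0.3834), 0.5°. Grasping A.

move_arm(steps=[0,0,0.033,0.02,-0.02,-0.04,0.5,0,0,0.033,0.0384,-0.0392,-0.08,0.5,0,0,0.033,0.0384,-0.0392,-0.125,0.5,0,0,0.033,0.0384,-0.0392,-0.17,0.5,0,0,0.033,0.0384,-0.0392,-0.205,0.5,0,0,0.033,0.0384,-0.0392,-0.23,0.5,0,0,0.033,0.0384,-0.0392,-0.24,0.5,0,0,0.033,0.0384,-0.0392,-0.24,0.5,0,0,0.033,0.0384,-0.0392,-0.24,0,0,0,0.033,0.0384,-0.0392,-0.24,0,0,0,0.033,0.0384,-0.0392,-0.24,0,0,0,0.033,0.0384,-0.0392,-0.24,0])

```text
time: 6.75
tool_pos: [0.5764, 0.3639, 0.0609]
ee_rot: [3.139, -0.001, 1.673]
wrist_force: [0.2, 0.0, -0.3]
width: 0.0181
finger_force: 0.0
```

move_arm(steps=[0,0,0,0,0,0,0,0,0,0,0,0,0,0,0,0,0,0,0,0.03,0,0,0,0,0,0,0.07,0,0,0,0,0,0,0.115,0,0,0,0,-0.005,-0.02,0.16,0,0,0,-0.01,-0.01,-0.06,0.18,0,0,0,-0.02,-0.015,-0.105,0.18,0,0,0,-0.03,-0.02,-0.15,0.18,0,0,0,-0.0375,-0.025,-0.195,0.18,0,0,0,-0.0375,-0.03,-0.24,0.18,0,0,0,-0.0375,-0.0321,-0.285,0.18,0])

```text
time: 7.95
tool_pos: [0.5427, 0.0769, 0.2384]
ee_rot: [-3.14, 0.0, 1.636]
wrist_force: [0.2, -0.6, -2.3]
width: 0.0156
finger_force: 30.0
```

move_arm(steps=[0,0,0,0,-0.03,0,0,0,0,0,0,-0.055,0,0,0,0,0,0,-0.07,0,0,0,0,0,0,-0.073,0,0,0,0,0,0,-0.073,0,0,0,0,0,0,-0.073,0,0])

```text
time: 8.55
tool_pos: [0.5437, 0.0067, 0.2392]
ee_rot: [-3.141, -0.001, 1.637]
wrist_force: [-0.8, 0.8, -2.4]
width: 0.0155
finger_force: 30.0
```

```bash
python3 - <<'E'
from h import *
o=get_obs(); print(o["tool_pos"],o["ee_rot"],o["time"],o["width"],o["finger_force"],o["wrist_force"])
p,d,P=snap("w4"); save("w4c",p[100:400])
E
```

```text
[0.5437 0.0067 0.2392] [-3.1414 -0.0007  1.6367] 8.55 0.015515521804164784 29.984253644943237 [-0.7706  0.8488 -2.3719]
cam drift 0.00014197954244710276
```

move_arm(steps=[0,0,0,0,-0.001,-0.04,0,0,0,0,0,-0.001,-0.08,0,0,0,0,0,-0.001,-0.11,0,0,0,0,0,-0.001,-0.13,0,0,0,0,0,-0.001,-0.14,0,0,0,0,0,-0.001,-0.147,0,0,0,0,0,-0.001,-0.154,0,0,0,0,0,-0.001,-0.16,0,0,0,0,0,-0.001,-0.164,0,0,0,0,0,-0.001,-0.166,0,0,0,0,0,-0.001,-0.166,0])

```text
time: 9.7
tool_pos: [0.5424, 0.0046, 0.0742]
ee_rot: [-3.139, 0.0, 1.636]
wrist_force: [-4.7, -0.7, -0.4]
width: 0.0157
finger_force: 30.0
```

move_arm(steps=[0,0,0,0,0,0,0.35,0,0,0,0,0,0,0.35,0,0,0,0,0,0.02,0.35,0,0,0,0,0,0.06,0.35,0,0,0,0,0,0.11,0.35,0,0,0,0,0.005,0.155,0.35,0,0,-0.01,0,0.04,0.17,0.35,0,0,-0.02,0,0.085,0.17,0.4,0,0,-0.03,0,0.13,0.17,0.4,0,0,-0.04,-0.01,0.175,0.17,0.5,0,0,-0.05,-0.025,0.215,0.17,0.5,0,0,-0.056,-0.04,0.255,0.17,0.5])

```text
time: 10.9
tool_pos: [0.5041, 0.2618, 0.2451]
ee_rot: [3.137, -0.002, 1.579]
wrist_force: [1.0, -0.1, 0.5]
width: 0.0469
finger_force: 0.0
```

move_arm(steps=[0,0,0,-0.01,0.04,-0.01,0.5,0,0,0,-0.025,0.08,-0.02,0.5,0,0,0,-0.034,0.115,-0.03,0.5,0,0,0,-0.034,0.122,-0.03,0.5,0,0,0,-0.034,0.122,-0.03,0.5])

```text
time: 11.4
tool_pos: [0.4699, 0.3829, 0.2142]
ee_rot: [3.14, -0.001, 1.582]
wrist_force: [0.3, -0.9, -0.4]
width: 0.047
finger_force: 0.0
```

```bash
sed -i 's/"w3"/"w5"/' mods.py; python3 mods.py; python3 - <<'E'
from h import *
p,d=snapshot("side"); save("s5",cv2.resize(p[120:260,250:430],None,fx=4,fy=4,interpolation=cv2.INTER_CUBIC))
E
```

```text
[0.4699 0.3829 0.2142] [ 3.1395 -0.0008  1.5816] 11.4
cam drift 0.001298924393098288
rib few
top few
body few
rib 482 [468.2286 383.0481] [14.6773 26.7422] 0.72 z 0.0736473528635314
top 1428 [468.4702 383.2909] [59.4938 32.2323] 0.63 z 0.03977449996752806
body 1603 [468.4812 383.2904] [59.4803 32.2956] 0.55 z 0.03964227211999476
```

View pics/s5.png

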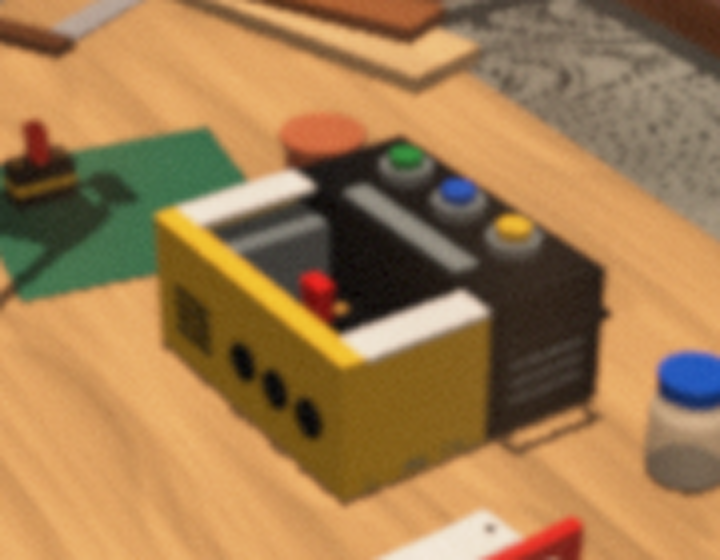

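Module A stands in the bay (red rib at (318,295) in the crop), and B is undisturbed. Grasping B.

move_arm(steps=[0,0,0,-0.0014,0.0004,-0.045,0.5,0,0,0,-0.0014,0.0004,-0.09,0.5,0,0,0,-0.0014,0.0004,-0.125,0.5,0,0,0,-0.0014,0.0004,-0.147,0.5,0,0,0,-0.0014,0.0004,-0.155,0.5,0,0,0,-0.0014,0.0004,-0.155,0.5,0,0,0,-0.0014,0.0004,-0.155,0,0,0,0,-0.0014,0.0004,-0.155,0,0,0,0,-0.0014,0.0004,-0.155,0,0,0,0,-0.0014,0.0004,-0.155,0,0,0,0,-0.0014,0.0004,-0.155,0,0,0,0,-0.0014,0.0004,-0.155,0])

```text
time: 12.7
tool_pos: [0.4683, 0.3823, 0.0593]
ee_rot: [3.141, -0.001, 1.58]
wrist_force: [-1.7, -0.5, 2.7]
width: 0.0157
finger_force: 30.0
```

move_arm(steps=[0,0,0,0,0,0.03,0,0,0,0,0,0,0.07,0,0,0,0,0,0,0.115,0,0,0,0,0.005,-0.02,0.16,0,0,0,0.01,0.015,-0.055,0.18,0,0,0,0.02,0.025,-0.095,0.18,0,0,0,0.03,0.035,-0.14,0.18,0,0,0,0.04,0.045,-0.185,0.18,0,0,0,0.05,0.055,-0.23,0.18,0,0,0,0.056,0.065,-0.275,0.18,0,0,0,0.056,0.072,-0.32,0.18,0,0,0,0.056,0.0777,-0.36,0.18,0])

```text
time: 13.9
tool_pos: [0.5457, 0.0197, 0.2373]
ee_rot: [-3.14, 0.0, 1.635]
wrist_force: [0.4, 0.3, -2.2]
width: 0.0158
finger_force: 30.0
```

move_arm(steps=[0,0,0,0,-0.03,0,0,0,0,0,0,-0.05,0,0,0,0,0,0,-0.0568,0,0,0,0,0,0,-0.0568,0,0,0,0,0,0,-0.0568,0,0,0,0,0,0,-0.0568,0,0])

```text
time: 14.5
tool_pos: [0.546, -0.0336, 0.2383]
ee_rot: [-3.142, -0.001, 1.637]
wrist_force: [0.9, 0.3, -1.2]
width: 0.0156
finger_force: 30.0
```

move_arm(steps=[0,0,0,0,-0.001,-0.04,0,0,0,0,0,-0.001,-0.08,0,0,0,0,0,-0.001,-0.11,0,0,0,0,0,-0.001,-0.13,0,0,0,0,0,-0.001,-0.14,0,0,0,0,0,-0.001,-0.147,0,0,0,0,0,-0.001,-0.154,0,0,0,0,0,-0.001,-0.161,0,0,0,0,0,-0.001,-0.165,0,0,0,0,0,-0.001,-0.166,0,0,0,0,0,-0.001,-0.166,0])

```text
time: 15.6
tool_pos: [0.545, -0.0359, 0.0731]
ee_rot: [-3.139, 0.0, 1.636]
wrist_force: [-5.0, 0.2, -1.6]
width: 0.0156
finger_force: 30.0
```

move_arm(steps=[0,0,0,0,0,0,0.35,0,0,0,0,0,0,0.35,0,0,0,0,0,0.02,0.35,0,0,0,0,0,0.06,0.35,0,0,0,0,0,0.11,0.35,0,0,0,0,0.01,0.155,0.5,0,0,0,0,0.03,0.19,0.5,0,0,0,0,0.04,0.21,0.5,0,0,0,0,0.04,0.22,0.5,0,0,0,0,0.04,0.22,0.5])

```text
time: 16.6
tool_pos: [0.5471, 0.004, 0.2948]
ee_rot: [3.136, 0.001, 1.636]
wrist_force: [0.5, -0.1, 0.5]
width: 0.047
finger_force: 0.0
```

```bash
python3 - <<'E'
from h import *
o=get_obs(); print(o["tool_pos"],o["ee_rot"],o["time"])
p,d,P=snap("w6")
c,s=np.cos(.0646),np.sin(.0646)
S=np.stack([(P[...,0]-.5846)*c+(P[...,1]+.0119)*s,-(P[...,0]-.5846)*s+(P[...,1]+.0119)*c,P[...,2]],-1)
b=(abs(S[...,0]+.04)<.05)&(abs(S[...,1])<.085)
rect(S,b&(S[...,2]>.075)&(S[...,2]<.1)&(S[...,1]>0),"ribA(station)")
rect(S,b&(S[...,2]>.075)&(S[...,2]<.1)&(S[...,1]<0),"ribB")
rect(S,b&(S[...,2]>.045)&(S[...,2]<.06)&(S[...,1]>0),"topA")
rect(S,b&(S[...,2]>.045)&(S[...,2]<.06)&(S[...,1]<0),"topB")
rect(P,(P[...,2]>.111)&(P[...,2]<.121)&(P[...,0]>.4)&(P[...,0]<.8)&(abs(P[...,1])<.2),"deck")
rect(S,(P[...,2]>.126)&(P[...,2]<.145)&(P[...,0]>.4)&(P[...,0]<.8)&(abs(P[...,1])<.2),"keys(station)")
for t in["key_blue_top","key_yellow_top","key_green_top"]:
    for a in silhouettes("wrist",t)[:0]:pass
hsv=cv2.cvtColor(p,cv2.COLOR_RGB2HSV); km=(S[...,2]>.126)&(S[...,2]<.145)&(S[...,0]>0.03)&(S[...,0]<.12)&(hsv[...,1]>120)
for l,lo,hi in(("blue",100,130),("yellow",15,35),("green",45,85)):
    rect(S,km&(hsv[...,0]>lo)&(hsv[...,0]<hi),l)
rect(P,(abs(P[...,0]-.515)<.1)&(abs(P[...,1]+.326)<.1)&(P[...,2]>.058)&(P[...,2]<.08),"hbar")
E
```

```text
[0.5471 0.004  0.2948] [3.1361 0.0012 1.6357] 16.6
cam drift 0.002032351834996037
ribA(station) 960 [-39.5526  45.3623] [99.1333 78.0324] 0.05 z 0.09114627836525752
ribB 1285 [-37.1656 -46.0837] [77.727 94.317] 89.98 z 0.08651400337458923
topA 1043 [-41.4848  18.9146] [31.8391 59.8862] 89.8 z 0.05175750180260052
topB 1307 [-39.1692 -41.579 ] [74.562  96.8712] 89.93 z 0.05178623743966556
deck 29994 [584.9457 -12.0803] [241.4584 264.2466] 3.77 z 0.11688703608307863
keys(station) 4361 [79.7902  0.8169] [182.2717  43.6167] 89.91 z 0.12981889531988827
blue 615 [79.0351  0.7065] [25.3967 26.3896] 46.75 z 0.13854700177277268
yellow 592 [ 80.0187 -71.6865] [26.6146 32.6798] 17.2 z 0.13846881013847034
green 681 [79.2813 70.4031] [24.3761 26.0913] 89.91 z 0.13871815373389054
hbar few
```

View pics/w6.png

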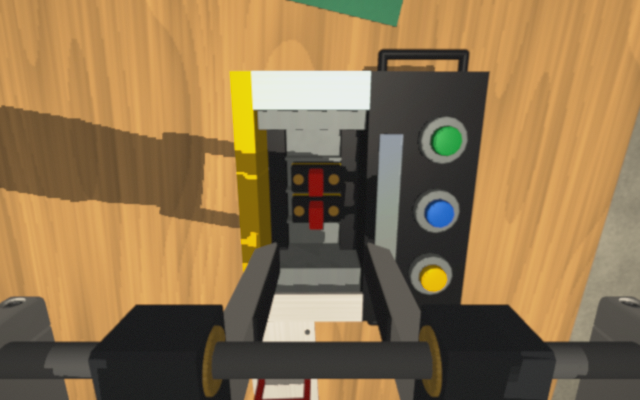

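Both modules are seated: tops at 0.0517 (12+40 mm), ribs at (316,183) and (316,215). Keys are green (447,141), blue (440,213), yellow (433,278). Now to the hatch, turning to its grasp yaw.

move_arm(steps=[0,0,-0.14,0,-0.03,0.01,1,0,0,-0.28,0,-0.06,0.02,1,0,0,-0.42,-0.005,-0.1,0.02,1,0,0,-0.56,-0.01,-0.14,0.02,1,0,0,-0.7,-0.015,-0.18,0.02,1,0,0,-0.84,-0.02,-0.22,0.02,1,0,0,-0.98,-0.025,-0.26,0.02,1,0,0,-1.12,-0.03,-0.3,0.02,1,0,0,-1.26,-0.035,-0.33,0.02,1,0,0,-1.4,-0.035,-0.33,0.02,1,0,0,-1.5,-0.035,-0.33,0.02,1,0,0,-1.5,-0.035,-0.33,0.02,1])

```text
time: 18.0
tool_pos: [0.5103, -0.3266, 0.3104]
ee_rot: [-3.139, 0.002, 0.134]
wrist_force: [0.6, 0.5, 0.4]
width: 0.094
finger_force: 0.0
```

```bash
cat > hat.py <<'E'
from h import *
import sys
o=get_obs(); print(o["tool_pos"],o["ee_rot"],o["time"],o["joint_positions"])
p,d,P=snap(sys.argv[1])
X,Y,Z=P[...,0],P[...,1],P[...,2]
b=(abs(X-.515)<.16)&(Y>-.5)&(Y<-.17)
hsv=cv2.cvtColor(p,cv2.COLOR_RGB2HSV)
rect(P,b&(Z>.06)&(Z<.08),"bar"); rect(P,b&(Z<.015)&(Z>-.005)&(hsv[...,1]<60)&(hsv[...,2]>120),"plate")
E
python3 hat.py w7
```

```text
[ 0.5103 -0.3266  0.3104] [-3.1393  0.0023  0.134 ] 18.0 [-0.6628  0.219   1.0426 -0.0001  1.8833  0.7739]
cam drift 0.0007281053031469045
bar 809 [ 513.2106 -327.8114] [82.8694 13.9615] 6.0 z 0.06746546970563674
plate 5318 [ 512.5045 -327.1861] [102.1833 211.3561] 5.99 z 0.005811267407921716
```

View pics/w7.png

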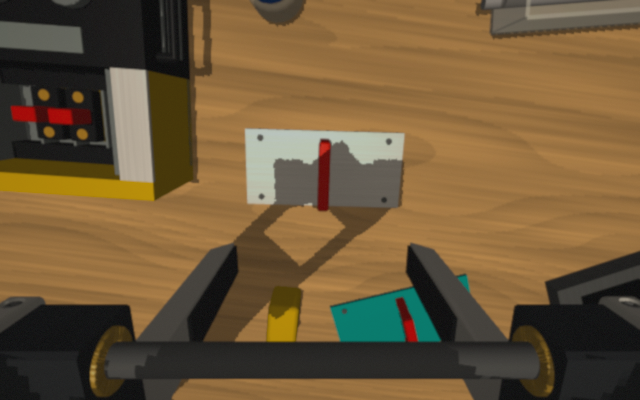

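The silver hatch lies at (325,167) → (0.5128, -0.3275), 6.0°. Grasping the bar.

move_arm(steps=[0,0,-0.029,0.0025,-0.0009,-0.045,0.5,0,0,-0.029,0.0025,-0.0009,-0.09,0.5,0,0,-0.029,0.0025,-0.0009,-0.135,0.5,0,0,-0.029,0.0025,-0.0009,-0.18,0.5,0,0,-0.029,0.0025,-0.0009,-0.22,0.5,0,0,-0.029,0.0025,-0.0009,-0.245,0.5,0,0,-0.029,0.0025,-0.0009,-0.257,0.5,0,0,-0.029,0.0025,-0.0009,-0.257,0.5,0,0,-0.029,0.0025,-0.0009,-0.257,0,0,0,-0.029,0.0025,-0.0009,-0.257,0,0,0,-0.029,0.0025,-0.0009,-0.257,0,0,0,-0.029,0.0025,-0.0009,-0.257,0])

```text
time: 19.25
tool_pos: [0.5141, -0.3273, 0.0569]
ee_rot: [3.14, -0.002, 0.106]
wrist_force: [-0.9, -0.1, -0.5]
width: 0.0182
finger_force: 0.0
```

move_arm(steps=[0,0,0,0,0,0,0,0,0,0,0,0,0,0,0,0,0,0,0,0.02,0,0,0,0,0,0,0.06,0,0,0,0,0,0,0.11,0,0,0,0,0,0,0.16,0,0,0,0,0,0,0.2,0,0,0,0,0,0,0.2,0])

```text
time: 20.05
tool_pos: [0.5155, -0.3282, 0.2628]
ee_rot: [3.133, -0.009, 0.107]
wrist_force: [0.1, 0.1, -3.3]
width: 0.0137
finger_force: 30.0
```

```bash
python3 - <<'E'
from h import *
o=get_obs(); print(o["tool_pos"],o["ee_rot"],o["time"],o["width"],o["finger_force"],o["wrist_force"])
p,d=snapshot("scene"); save("s8",cv2.resize(p[120:300,150:400],None,fx=3,fy=3))
E
```

```text
[ 0.5155 -0.3282  0.2628] [ 3.1327 -0.0094  0.1065] 20.05 0.01367408487140851 29.998943209648132 [ 0.0659  0.0742 -3.2592]
```

View pics/s8.png

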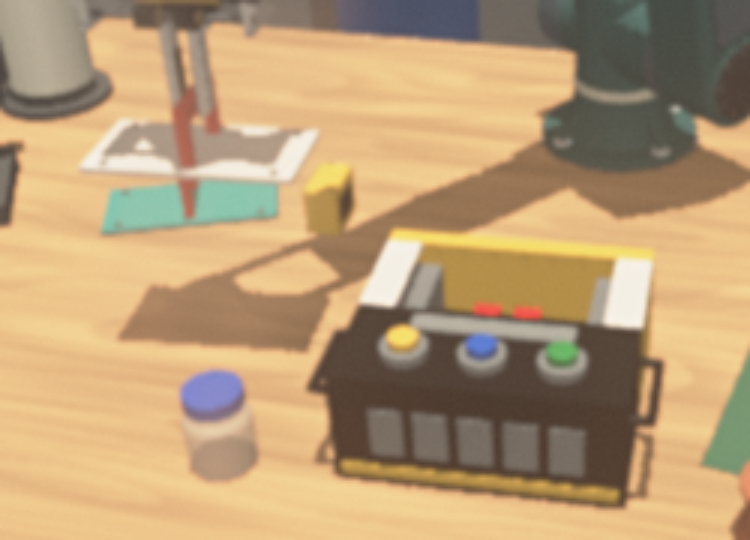

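The hatch is held flat. The teal panel, jar and tape are untouched. Carrying it over the bay.

move_arm(steps=[0,0,0,0,0.02,0,0,0,0,-0.01,0.003,0.05,0,0,0,0,-0.02,0.006,0.085,0,0,0,0,-0.03,0.01,0.12,0,0,0,0,-0.042,0.014,0.155,0,0,0,0,-0.042,0.018,0.19,0,0,0,0,-0.042,0.022,0.225,0,0,0,0,-0.042,0.026,0.26,0,0,0,0,-0.042,0.029,0.29,0,0,0,0,-0.042,0.0295,0.31,0,0,0,0,-0.042,0.0295,0.3165,0,0,0,0,-0.042,0.0295,0.3165,0,0])

```text
time: 21.3
tool_pos: [0.5416, -0.0091, 0.2525]
ee_rot: [-3.141, 0.005, 0.066]
wrist_force: [0.8, 0.3, -3.7]
width: 0.0139
finger_force: 30.0
```

move_arm(steps=[0,0,0,0,0,0,0,-0.065,-0.004,0,0,0,0,0,-0.13,-0.008,0,0,0,0,0,-0.195,-0.013,0,0,0,0,0,-0.261,-0.017,0,0,0,0,0,-0.261,-0.017,0,0,0,0,0,-0.261,-0.017,0,0,0,0,0,-0.261,-0.017,0,0,0,0,0])

```text
time: 22.1
tool_pos: [0.543, -0.0112, 0.2554]
ee_rot: [2.881, -0.0, 0.063]
wrist_force: [0.3, 0.1, -4.1]
width: 0.0139
finger_force: 30.0
```

```bash
cat > st.py <<'E'
from h import *
import sys
o=get_obs(); T=np.array(o["tool_pos"]); print(T,o["ee_rot"],o["time"],o["width"],o["wrist_force"],o["joint_positions"])
c,s=np.cos(.0650),np.sin(.0650); seat=np.array([.5449,-.0146,.092])
W=np.array([[c,s,0],[-s,c,0],[0,0,1]]); print("TCP in seat frame",W@(T-seat))
from scipy.spatial.transform import Rotation as Ro
R=W@Ro.from_euler("xyz",o["ee_rot"]).as_matrix()@np.diag([1,-1,-1]); print("tilt/yaw in station deg",np.degrees(Ro.from_matrix(R).as_rotvec()))
if len(sys.argv)>1:
    for n in("side","scene"):
        m,Rc,t=cam(n); p,d=snapshot(n); P=cloud(n,d); S=(P-seat)@W.T
        hsv=cv2.cvtColor(p,cv2.COLOR_RGB2HSV)
        mk=(abs(S[...,0])<.06)&(abs(S[...,1])<.15)&(S[...,2]>-.02)&(S[...,2]<.13)&(d>0)
        np.savez("s_"+n+".npz",S=S,p=p,mk=mk)
        save(sys.argv[1]+n,cv2.resize(p[120:280,230:430],None,fx=4,fy=3.5))
E
python3 st.py t9
```

```text
[ 0.543  -0.0112  0.2554] [ 2.8808 -0.0002  0.0627] 22.1 0.013871751693268033 [ 0.2909  0.099  -4.0773] [ 0.0349  0.0676  1.3433 -0.2636  1.7178  1.5025]
TCP in seat frame [-0.0017  0.0035  0.1634]
tilt/yaw in station deg [-14.9419   0.0073  -0.1343]
```

View pics/t9scene.png

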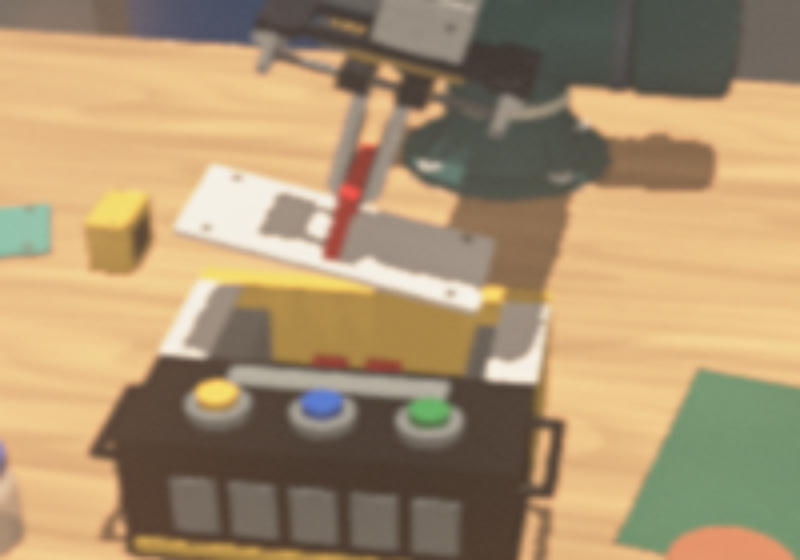

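The hatch is tilted with its green-key (+y) end low, right of image at (480,290). Checking the actual plate pose from depth before lowering.

```bash
cat > fit.py <<'E'
import numpy as np,cv2,sys
np.set_printoptions(precision=4,suppress=True)
for n in("scene","side"):
    z=np.load(f"s_{n}.npz");S=z["S"];p=z["p"]
    hsv=cv2.cvtColor(p,cv2.COLOR_RGB2HSV)
    y=S[...,1];th=np.radians(15)
    # expected underside height line given TCP (0.0035,.1634): O=TCP-.055n
    Oy=.0035-.055*np.sin(th);Oz=.1634-.055*np.cos(th)
    dn=(y-Oy)*np.sin(th)+(S[...,2]-Oz)*np.cos(th)
    m=(abs(S[...,0])<.09)&(abs(y)<.15)&(abs(dn-.006)<.008)&(hsv[...,1]<70)
    m=cv2.morphologyEx(m.astype(np.uint8),cv2.MORPH_OPEN,np.ones((3,3)))>0
    Q=S[m]; A=np.c_[Q[:,:2],np.ones(len(Q))]; co=np.linalg.lstsq(A,Q[:,2],rcond=None)[0]
    print(n,len(Q),"slope deg x,y",np.degrees(np.arctan(co[:2])),"top dn median",np.median(dn[m]))
    v=(Q[:,1]-Oy)*np.cos(th)-(Q[:,2]-Oz)*np.sin(th)
    r=cv2.minAreaRect((np.c_[Q[:,0],v]*1000).astype(np.float32)); print(r,"rel O; x in seat frame")
E
python3 fit.py
```

```text
scene 1511 slope deg x,y [ -0.296  -14.8006] top dn median 0.00593050506052582
((-3.39398193359375, -0.305816650390625), (108.02459716796875, 209.86541748046875), 0.042749930173158646) rel O; x in seat frame
side 644 slope deg x,y [  0.4947 -14.6828] top dn median 0.0035420694004601465
((-4.738319396972656, -3.5716094970703125), (211.04995727539062, 108.85183715820312), 89.3424072265625) rel O; x in seat frame
```

move_arm(steps=[0,0,0,0.003,-0.0005,-0.01,0,0,0,0,0.003,-0.0005,-0.025,0,0,0,0,0.003,-0.0005,-0.04,0,0,0,0,0.003,-0.0005,-0.052,0,0,0,0,0.003,-0.0005,-0.063,0,0,0,0,0.003,-0.0005,-0.071,0,0,0,0,0.003,-0.0005,-0.077,0,0,0,0,0.003,-0.0005,-0.077,0,0,0,0,0.003,-0.0005,-0.077,0,0,0,0,0.003,-0.0005,-0.077,0])

```text
time: 23.2
tool_pos: [0.5457, -0.0107, 0.1787]
ee_rot: [2.88, 0.001, 0.064]
wrist_force: [-2.2, -0.3, -4.9]
width: 0.0137
finger_force: 30.0
```

```bash
python3 st.py t10
```

```text
[ 0.5457 -0.0107  0.1787] [2.88   0.0005 0.0642] 23.2 0.013684672791293321 [-2.2057 -0.2878 -4.8791] [ 0.0361  0.0934  1.4675 -0.2615  1.5736  1.541 ]
TCP in seat frame [0.001  0.0038 0.0867]
tilt/yaw in station deg [-14.9897   0.035   -0.0408]
```

View pics/t10scene.png

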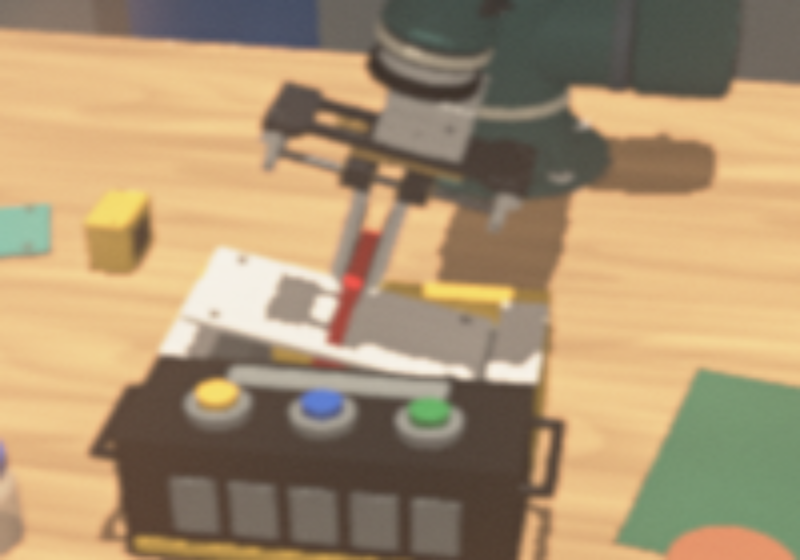

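The low end is inside the opening at (495,355), below the deck with light forces. Sliding it under the +y lip.

move_arm(steps=[0,0,0,-0.0004,0.006,0,0,0,0,0,-0.0008,0.012,-0.001,0,0,0,0,-0.0012,0.018,-0.002,0,0,0,0,-0.0015,0.023,-0.002,0,0,0,0,-0.0017,0.0269,-0.002,0,0,0,0,-0.0017,0.0269,-0.002,0,0,0,0,-0.0017,0.0269,-0.002,0])

```text
time: 24.0
tool_pos: [0.544, 0.0169, 0.1762]
ee_rot: [2.881, 0.001, 0.065]
wrist_force: [-4.8, -0.4, -3.9]
width: 0.0134
finger_force: 30.0
```

```bash
python3 st.py
```

```text
[0.544  0.0169 0.1762] [2.8812 0.0005 0.065 ] 24.0 0.013397153677636983 [-4.7669 -0.4458 -3.9181] [ 0.0862  0.1006  1.4645 -0.2603  1.5823  1.5897]
TCP in seat frame [0.0012 0.0314 0.0842]
tilt/yaw in station deg [-14.9181   0.0311   0.002 ]
```

move_arm(steps=[0.033,0.002,0,0.0002,-0.0026,-0.003,0,0.065,0.004,0,0.0003,-0.0051,-0.006,0,0.098,0.006,0,0.0005,-0.0074,-0.0092,0,0.131,0.0085,0,0.0006,-0.0097,-0.0124,0,0.164,0.0107,0,0.0008,-0.0119,-0.0156,0,0.196,0.0128,0,0.0009,-0.014,-0.0188,0,0.228,0.0148,0,0.001,-0.0159,-0.0222,0,0.261,0.017,0,0.0012,-0.0178,-0.0256,0,0.261,0.017,0,0.0012,-0.0178,-0.0256,0,0.261,0.017,0,0.0012,-0.0178,-0.0256,0])

```text
time: 25.0
tool_pos: [0.5452, -0.0024, 0.1508]
ee_rot: [3.14, 0.001, 0.064]
wrist_force: [-4.7, -2.1, -3.4]
width: 0.0136
finger_force: 30.0
```

```bash
python3 st.py t11
```

```text
[ 0.5452 -0.0024  0.1508] [3.14   0.0009 0.0636] 25.0 0.013556013017802071 [-4.6696 -2.1215 -3.3607] [-0.1073  0.1006  1.4927 -0.0017  1.5489  1.3999]
TCP in seat frame [0.0011 0.0122 0.0588]
tilt/yaw in station deg [-0.0892  0.0514 -0.0807]
```

View pics/t11scene.png

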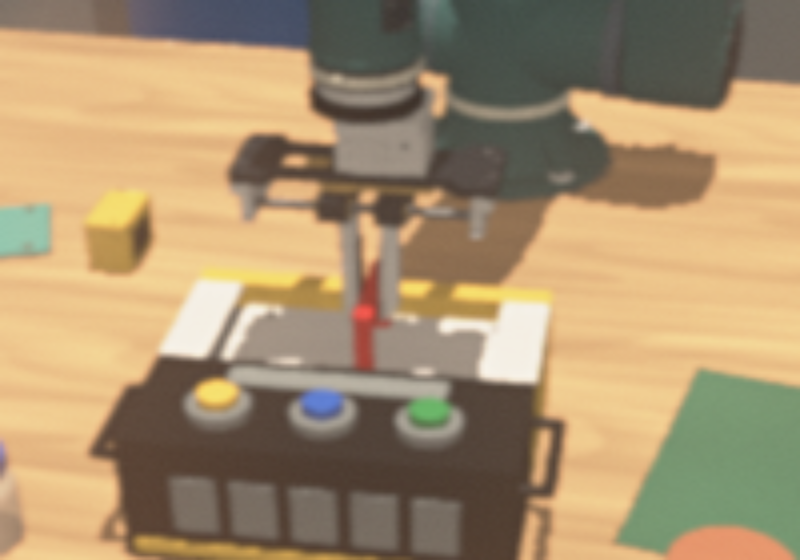

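The hatch is flat in the recess, with a gap visible at the −y side (225,335). Sliding it to centre, lowering and checking.

move_arm(steps=[0,0,0,0,0,-0.001,0,0,0,0,0.0002,-0.004,-0.002,0,0,0,0,0.0005,-0.008,-0.002,0,0,0,0,0.0008,-0.0122,-0.002,0,0,0,0,0.0008,-0.0122,-0.003,0,0,0,0,0.0008,-0.0122,-0.004,0,0,0,0,0.0008,-0.0122,-0.004,0,0,0,0,0.0008,-0.0122,-0.004,0])

```text
time: 25.9
tool_pos: [0.5456, -0.0113, 0.1488]
ee_rot: [-3.138, 0.0, 0.066]
wrist_force: [-8.4, 4.2, 4.7]
width: 0.0136
finger_force: 30.0
```

```bash
python3 st.py
```

```text
[ 0.5456 -0.0113  0.1488] [-3.1383  0.0002  0.0663] 25.9 0.013596616162796019 [-8.3631  4.1545  4.7213] [-0.1265  0.1025  1.4946  0.0032  1.5454  1.3779]
TCP in seat frame [0.0009 0.0033 0.0568]
tilt/yaw in station deg [0.1872 0.0143 0.0728]
```

move_arm(steps=[0,0,0,0,0,0.002,0,0,0,0,0.0002,-0.002,0.002,0,0,0,0,0.0002,-0.003,0.002,0,0,0,0,0.0002,-0.003,0.002,0,0,0,0,0.0002,-0.003,0.001,0,0,0,0,0.0002,-0.003,0.001,0])

```text
time: 26.5
tool_pos: [0.5458, -0.0138, 0.1491]
ee_rot: [-3.137, 0.001, 0.067]
wrist_force: [-7.3, 4.6, 2.0]
width: 0.014
finger_force: 30.0
```

```bash
python3 st.py
```

```text
[ 0.5458 -0.0138  0.1491] [-3.1372  0.0005  0.0665] 26.5 0.013990411578574776 [-7.3418  4.6052  1.9967] [-0.1317  0.1033  1.4931  0.0042  1.5466  1.3724]
TCP in seat frame [0.001  0.0007 0.0571]
tilt/yaw in station deg [0.2522 0.0304 0.0883]
```

move_arm(steps=[0,0,0,0,0,0,0.5,0,0,0,0,0,0,0.5,0,0,0,0,0,0,0.5,0,0,0,0,0,0.02,0.5,0,0,0,0,0,0.05,0.5,0,0,0,0,0,0.09,0.5,0,0,0,0.02,0.002,0.13,0.5,0,0,0,0.06,0.004,0.16,0.3,0,0,0,0.1,0.006,0.16,0,0,0,0,0.118,0.0074,0.16,0,0,0,0,0.118,0.0074,0.16,0,0,0,0,0.118,0.0074,0.16,0])

```text
time: 27.7
tool_pos: [0.6646, -0.0096, 0.3074]
ee_rot: [3.141, 0.0, 0.064]
wrist_force: [-0.7, -0.6, -0.3]
width: 0.0107
finger_force: 0.0
```

```bash
python3 st.py t12; python3 - <<'E'
from h import *
p,d,P=snap("w12")
c,s=np.cos(.065),np.sin(.065); seat=np.array([.5449,-.0146,.092])
S=(P-seat)@np.array([[c,s,0],[-s,c,0],[0,0,1]]).T
b=(abs(S[...,0])<.06)&(abs(S[...,1])<.12)
rect(S,b&(S[...,2]>.055)&(S[...,2]<.08),"bar"); rect(S,b&(S[...,2]>-.01)&(S[...,2]<.014),"plate")
q=S[b&(S[...,2]>-.01)&(S[...,2]<.014)]; print(np.median(q[q[:,1]>.05],0),np.median(q[q[:,1]<-.05],0))
hsv=cv2.cvtColor(p,cv2.COLOR_RGB2HSV); km=(S[...,2]>.034)&(S[...,2]<.053)&(S[...,0]>0.07)&(S[...,0]<.16)&(hsv[...,1]>120)
for l,lo,hi in(("blue",100,130),("yellow",15,35),("green",45,85)):
    rect(P,km&(hsv[...,0]>lo)&(hsv[...,0]<hi),l)
E
```

```text
[ 0.6646 -0.0096  0.3074] [3.1415 0.0004 0.0642] 27.7 0.010679418468014925 [-0.6688 -0.5559 -0.2973] [-0.0996  0.3585  0.8737 -0.0002  1.9097  1.407 ]
TCP in seat frame [ 0.1198 -0.0028  0.2154]
tilt/yaw in station deg [-0.0075  0.0206 -0.0467]
cam drift 0.00035350120886403603
bar 393 [ 3.9713 -2.7333] [74.7708  5.2447] 0.04 z 0.0674298350108411
plate 5794 [7.4386 0.4108] [ 70.1593 204.1679] 0.07 z 0.005800488636707714
[0.0087 0.0761 0.0059] [ 0.0085 -0.0757  0.0057]
blue 579 [665.3669  -7.1233] [26.4009 25.7392] 3.22 z 0.13861094172665112
yellow 627 [668.4355 -77.4047] [30.3276 27.0963] 49.86 z 0.1384915617236099
green 548 [660.5     62.4464] [24.7772 26.2011] 48.02 z 0.13866140386577422
```

View pics/w12.png

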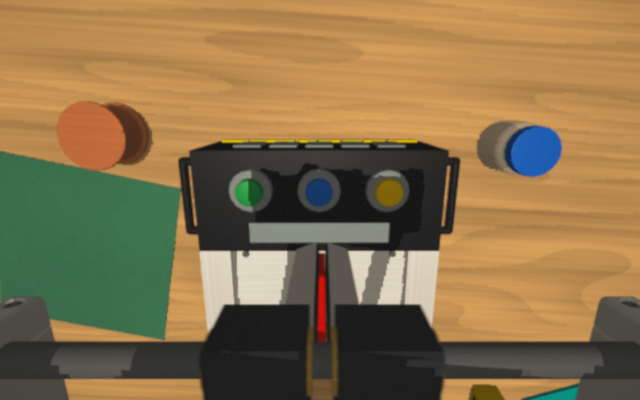

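The hatch is flat (plate top +5.8 mm at both ends) with the bar centred. Keys are green (249,191), blue (319,191), yellow (388,191). Pressing blue.

move_arm(steps=[0,0,0,0.0005,0.0025,-0.045,0,0,0,0,0.0005,0.0025,-0.09,0,0,0,0,0.0005,0.0025,-0.125,0,0,0,0,0.0005,0.0025,-0.143,0,0,0,0,0.0005,0.0025,-0.15,0,0,0,0,0.0005,0.0025,-0.155,0,0,0,0,0.0005,0.0025,-0.159,0,0,0,0,0.0005,0.0025,-0.163,0,0,0,0,0.0005,0.0025,-0.164,0,0,0,0,0.0005,0.0025,-0.164,0,0,0,0,0.0005,0.0025,-0.164,0])

```text
time: 28.95
tool_pos: [0.6653, -0.0071, 0.1473]
ee_rot: [3.141, -0.003, 0.064]
wrist_force: [-4.2, 0.8, 6.7]
width: 0.0001
finger_force: 3.5
```

move_arm(steps=[0,0,0,0,0,-0.002,0,0,0,0,0,0,-0.003,0,0,0,0,0,0,-0.003,0,0,0,0,0,0,-0.003,0])

```text
time: 29.35
tool_pos: [0.6654, -0.0071, 0.1471]
ee_rot: [3.14, -0.005, 0.064]
wrist_force: [-7.2, 0.6, 15.0]
width: 0.0003
finger_force: 7.2
```

Blue has bottomed out (15 N, no further travel). Next, yellow.

move_arm(steps=[0,0,0,0,0,0.02,0,0,0,0,0,0,0.045,0,0,0,0,0.001,-0.03,0.05,0,0,0,0,0.003,-0.06,0.05,0,0,0,0,0.003,-0.07,0.05,0,0,0,0,0.003,-0.07,0.05,0,0,0,0,0.003,-0.07,0.05,0])

```text
time: 30.05
tool_pos: [0.668, -0.0762, 0.1906]
ee_rot: [-3.141, 0.0, 0.064]
wrist_force: [0.6, -0.0, -0.9]
width: 0.0008
finger_force: 0.0
```

move_arm(steps=[0,0,0,0,0,-0.02,0,0,0,0,0,0,-0.032,0,0,0,0,0,0,-0.038,0,0,0,0,0,0,-0.043,0,0,0,0,0,0,-0.047,0,0,0,0,0,0,-0.05,0,0,0,0,0,0,-0.05,0,0,0,0,0,0,-0.05,0,0,0,0,0,0,-0.05,0])

```text
time: 30.95
tool_pos: [0.6674, -0.0755, 0.1471]
ee_rot: [-3.141, -0.002, 0.065]
wrist_force: [-8.7, 4.7, 17.0]
width: 0.0002
finger_force: 8.3
```

Yellow is fully down. Next, green.

move_arm(steps=[0,0,0,0,0,0.02,0,0,0,0,0,0,0.045,0,0,0,0,-0.001,0.03,0.05,0,0,0,0,-0.003,0.065,0.05,0,0,0,0,-0.006,0.1,0.05,0,0,0,0,-0.0085,0.13,0.05,0,0,0,0,-0.0085,0.14,0.05,0,0,0,0,-0.0085,0.14,0.05,0,0,0,0,-0.0085,0.14,0.05,0])

```text
time: 31.85
tool_pos: [0.6598, 0.0619, 0.1909]
ee_rot: [3.14, -0.0, 0.064]
wrist_force: [0.4, -0.2, 0.3]
width: 0.0001
finger_force: 0.0
```

move_arm(steps=[0,0,0,0,0,-0.02,0,0,0,0,0,0,-0.032,0,0,0,0,0,0,-0.038,0,0,0,0,0,0,-0.043,0,0,0,0,0,0,-0.047,0,0,0,0,0,0,-0.05,0,0,0,0,0,0,-0.05,0,0,0,0,0,0,-0.05,0,0,0,0,0,0,-0.05,0])

```text
time: 32.75
tool_pos: [0.659, 0.0614, 0.1471]
ee_rot: [3.139, -0.002, 0.063]
wrist_force: [-9.1, -3.4, 16.9]
width: 0.0003
finger_force: 8.3
```

move_arm(steps=[0,0,0,0,0,0.02,0,0,0,0,0,0,0.06,0,0,0,0,0,0,0.1,0,0,0,0,-0.03,0.03,0.13,0,0,0,0,-0.06,0.07,0.15,0,0,0,0,-0.09,0.11,0.15,0,0,0,0,-0.12,0.15,0.15,0,0,0,0,-0.14,0.19,0.15,0,0,0,0,-0.16,0.23,0.15,0,0,0,0,-0.16,0.23,0.15,0,0,0,0,-0.16,0.23,0.15,0])

```text
time: 33.85
tool_pos: [0.4993, 0.2937, 0.2912]
ee_rot: [3.141, -0.001, 0.066]
wrist_force: [0.1, 0.1, 1.2]
width: 0.0006
finger_force: 0.0
```

```bash
python3 - <<'E'
from h import *
c,s=np.cos(.065),np.sin(.065); seat=np.array([.5449,-.0146,.092]); W=np.array([[c,s,0],[-s,c,0],[0,0,1]])
for n in("side","scene"):
    p,d=snapshot(n); P=cloud(n,d); S=(P-seat)@W.T
    b=(abs(S[...,0])<.06)&(abs(S[...,1])<.12)
    rect(S,b&(S[...,2]>.06)&(S[...,2]<.08),n+" bar"); 
    m=b&(S[...,2]>-.012)&(S[...,2]<.014)
    q=S[m]; print(np.median(q[q[:,1]>.05],0),np.median(q[q[:,1]<-.05],0))
    save("end"+n,cv2.resize(p[120:280,200:500],None,fx=2.66,fy=2.66))
E
```

```text
side bar 88 [-5.0731 -0.2   ] [74.9851 20.0702] 0.78 z 0.06550580730510991
[-0.0134  0.0875  0.0047] [ 0.0046 -0.0615  0.0054]
scene bar 101 [3.4281 1.4873] [13.9408 83.0774] 89.42 z 0.06834029993521903
[-0.016   0.0731  0.0076] [-0.0148 -0.0764  0.0076]
```

View pics/endscene.png

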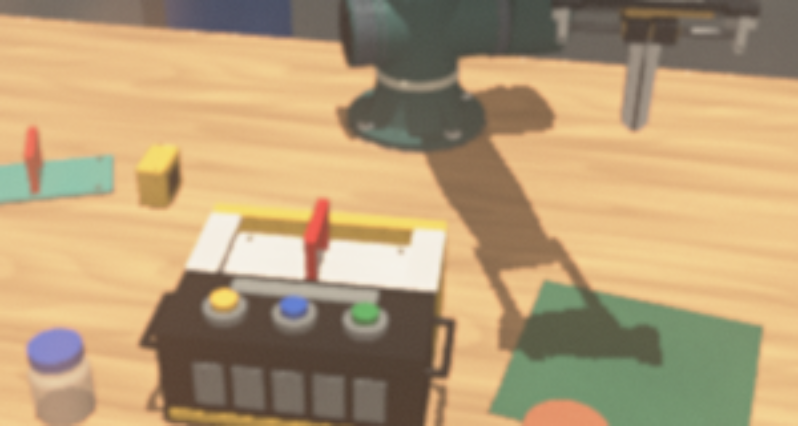

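The hatch sits flat and centred under both lips (bar at (317,240), y offset about 1 mm). All three keys are up again and the bystanders are in place. Handing in.

```bash
python3 -c "
from bench import *
print(close_job())"
```

```text
the job is handed in; nothing more can be done
None
```

Job handed in at about 34 s of the 210 s: both modules found on the mat are seated in slots, the hatch is flat and centred under both lips, and blue, yellow and green were each pressed to the stop in that order.

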